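# Load flat tins into a spring-loaded tin dispenser

### The arm

A 7-joint arm with a two-finger parallel gripper is mounted at the origin on a cart in front of the work surface, level with it; the furniture and walls round the work are solid. World frame = base frame: x ahead of the robot, y to its left, z up, the work surface at z = 0. Lengths are in m, angles in degrees, forces in N, time in s.
With the tool pointing down it reaches from about 0.35 to 0.9 m from the base axis. Payload 19.9 kg.
Tool frame: the origin (TCP) lies midway between the tips of the shut fingers; the grasp point (between the pads) lies 19 mm behind it (bot.hold_point_z is the distance from the TCP to the grasp point, in m); z points along the fingers, y is the line along which they close (so a half turn about z gives the same grasp; the last joint's range is limited). The gripper opens to 85 mm and grips with 20 to 120 N. Pads are 22 mm wide; open, the fingers measure 114 mm over their backs; the gripper's body (76 mm by 85 mm) begins 54 mm behind the grasp point. The pads swing forward as they close: fully open they stand 13 mm farther back than shut.
Start: joints at [62.08, 23.915, -0.59, 92.452, 0.269, 63.638, -3.037], TCP at [0.269, -0.564, 0.231] pointing down, gripper open.
Joint ranges: [-161.28, 161.28], [-22.2, 115.67], [-73.04, 71.86], [3.21, 147.25], [-68.34, 248.33], [10.77, 114.83], [-161.83, 161.83]. Speed limits (degrees/s): [108.29, 108.29, 136.94, 136.94, 172.46, 172.46, 172.46].

### API

Orientations are given as a 3x3 rotation matrix whose columns are the frame's x, y, z axes.
In Python, from plant import monitor, optics, ticket, bot gives the robot as it stands. The module is installed in compiled form; this text tells all that it offers.
- The arm moves only by the tool move_arm, never from a script. Its argument "targets" is one flat list of numbers, 7 for each row, row after row: the shift along the tool's x, y, z in units of 25 mm (1.0 is 25 mm), then the turn, a rotation vector about the tool's x, y, z in units of 5 degrees (1.0 is 5 degrees), then the finger opening in mm, from 0 to 85.4. A call has 1 to 12 rows; each row shifts and turns the commanded pose from where the row before left it, along the tool's axes as they then stand; what a row does not reach is not made up. A row lasts 1/10 s, in which the tool goes at most 50 mm and 8.59 degrees, less where a joint would pass 70% of its speed; a pose out of reach is approached as far as the arm can. A call is refused whole if a number of a shift passes 1 or a number of a turn 1, either way. A call with a gripper value outside its range is refused whole. The fingers move at their own pace and stop on an object; "squeeze" is the grip in N (left out, the last holds). Time passes only in rows, so rows that do not move let the fingers close. It gives the time, the measured TCP pose, the force, the opening and the grip force at its end, in the units of the state.
- monitor.read_state(): the state, without advancing time (a new reading comes with each control period).
- optics.read_camera(name): name is "scene" or "top"; returns a dict with "img" (384x512x3 uint8, blue, green, red), "range_z" (384x512 float32, m along the optical axis (not along the pixel's ray), 0 where there is no reading), "intrinsics" (3x3 intrinsics, pixels), "origin" and "attitude" of the camera in the world. Camera axes: x right, y down, z forward; pixel columns grow to the right and rows downward; lengths in m; the calibration is good to about 2 mm. A picture is of the moment at which its call begins.
- ticket.finish_job(): hands the job in; it is judged then, once.
The state is a dict: "time": time; "joint_positions": joint angles; "joint_vel": joint speeds; "joint_torque": joint torques, N m; "eef_pos": TCP position; "tcp_rot": TCP orientation; "contact_force": force on the tool from outside, world axes, zero at the start; "torque": the same for the moment, N m; "finger_gap": finger opening in m; "gripper_force": force on a finger pad.
Only numpy, scipy, OpenCV 4.12 (cv2) and the standard library are available. Lean on these libraries where they do the work, as an engineer would, in place of code of your own. Each camera call takes 0.05 s, during which the arm holds its last target. There are 200 camera calls.

### The job

Load the two flat metal tins into the spring-loaded dispenser, one after the other and lying flat: press the tin down on the sprung platform (the second one on top of the first) until it is below the hood, push it in under the hood, fully home against the back wall, and let go, so that the spring holds the whole pile up against the hood. Leave the salt shaker and the can opener where they are.

Things in the scene. Friction and masses are not known exactly. Their poses are not given: they have to be found in the camera images.
- tin_a: a flat closed rectangular metal tin, 84 mm long (its x) x 54 mm wide (its y) x 18 mm thick (its z), 80 to 170 g; origin at its centre; lies flat on the worktop to the left of the dispenser. Either end may go in first. Tins and platform are not slippery (friction about 0.6; the dispenser's walls and hood are, 0.2), so sliding a pressed tin takes 4 to 12 N.
- tin_b: a flat closed rectangular metal tin, 84 mm long (its x) x 54 mm wide (its y) x 18 mm thick (its z), 80 to 170 g; origin at its centre; lies flat on the worktop to the right of the dispenser. Either end may go in first. Tins and platform are not slippery (friction about 0.6; the dispenser's walls and hood are, 0.2), so sliding a pressed tin takes 4 to 12 N.
- dispenser: the dispenser, bare sheet metal on a black foot fixed to the worktop, 150 x 105 mm, 130 mm high; origin on the worktop below hood, z up, x level towards its back wall (away from the robot at yaw 0; the yaw varies up to 0.3). All above the foot leans 30 degrees to the front: the mouth looks up and to the front.
- hood (a point): reference point in the middle of the slot, 92 mm above the worktop, with the axes of the leaning slot: x up the slope to the back wall (inner face at x = 43 mm), y across, z out of the mouth (30 degrees from vertical). z = 0 is the level of the hood's underside. A tin fully home has its centre at x = 0 to 1 mm, the topmost at z = -9 mm, the one under it at z = -27 mm.
- hood_edge (a point): middle of the hood's front edge, at x = 30 mm, z = 0 (frame of hood). The hood is a 4 mm plate from here to the back wall. Its turned-up lip reaches forward to x = 24 mm and up to z = 7 mm: a tin goes down with its rear end at x = 21 mm or less and is then slid back under it.
- cheeks (a point): where the two upright guide cheeks beside the slot begin, x = 16 mm (frame of hood); they are 60 mm apart inside, as high as the hood and run to the back wall. Their lead-ins flare out forwards to x = 4 mm, 40 mm either side of the middle. In front of that the sides are open for fingers down to z = -32 mm; low side walls, 78 mm over all, stand below.
- front_wall (a point): top outer edge of the low front wall, at x = -50 mm, z = -36 mm in the frame of hood; the wall is 4 mm thick.
- platform_top (a point): middle of the flat top of the sprung platform (84 x 56 mm, x = -43 to 41 mm in the frame of hood); it moves with it; axes as hood.
- platform (a joint): how far the platform has sunk along -z of hood, m. 0 = up and empty, its top 2 mm below the hood's underside. One tin home: about 0.016; two: 0.034; hard stop at 0.046, so the second tin can be pressed at most 12 mm deeper than needed. The spring resists with 3 N when up, 10 N at the stop; a tin let go before it is under the hood is pushed up and may slide off.
- salt_shaker: glass salt shaker, 44 mm wide, 90 mm high, behind the dispenser on the right; a bystander, origin under its centre
- can_opener: can opener with a dark blue handle, 174 mm long, lying at the back left; a bystander, origin under its centre
Mind the look-alikes: they are no part of the job. Leave any green or orange look-alike of the tin_a alone.

How it is judged:
By the outcome, as a careful person would: the job done as asked, in the order asked, and still so for the second after the job is handed in, with the robot touching nothing.
It also fails if it takes over 59 s, if anything falls off the work surface, if the arm or the gripper's body presses on something with over 40 N, if the wrist force passes 120 N, or if a joint passes its speed limit or range.

## Working session

There is one attempt and no reset: what is moved stays moved. The work goes in short steps, Python scripts to look and compute and a tool call to move; the robot and the scene stay as the last step left them, time stands still between calls to the robot, and variables do not carry over. Pictures are saved under pics/ and viewed, at most 10 in all, crops included, and the job is handed in when it is done.

Besides the shell and the picture viewer there is one more tool, called after "Request:" as name(argument=value, ...), one argument or row to a line, values as JSON. move_arm: Moves the arm, as the interface text tells. Its arguments: {"type":"object","properties":{"targets":{"type":"array"},"squeeze":{"type":"number"}},"required":["targets"]}

```bash
mkdir -p pics
python3 - <<'E'
from plant import monitor, optics, ticket, bot
import cv2,numpy as np
s=monitor.read_state()
print({k:np.round(v,3).tolist() for k,v in s.items()}, bot.hold_point_z)
for n in("scene","top"):
    c=optics.read_camera(n); cv2.imwrite(f"pics/{n}0.png",c["img"]); np.savez(f"{n}0.npz",**c)
    print(n,c["intrinsics"].tolist(),c["origin"],np.round(c["attitude"],3).tolist())
E
```

```text
{'time': 0.0, 'joint_positions': [62.08, 23.949, -0.593, 92.487, 0.269, 63.638, -3.038], 'joint_vel': [0.015, 0.011, -0.099, -0.024, 0.074, -0.085, -0.074], 'joint_torque': [-0.0, -86.448, 0.679, -43.49, 0.019, 0.008, -0.0], 'eef_pos': [0.269, -0.564, 0.231], 'tcp_rot': [[0.902, 0.431, -0.001], [0.431, -0.902, 0.001], [-0.0, -0.001, -1.0]], 'contact_force': [1.043, -0.03, -0.822], 'torque': [-0.03, -0.041, -0.03], 'gripper_force': 0.0, 'finger_gap': 0.086} 0.0187
scene [[481.4188486875574, 0.0, 257.59688220047616], [0.0, 481.4188486875574, 189.47510340088175], [0.0, 0.0, 1.0]] [0.10760739 0.68225229 0.89726428] [[-0.883, -0.352, 0.311], [-0.47, 0.641, -0.607], [0.014, -0.682, -0.732]]
top [[359.49816228853655, 0.0, 254.70937632527074], [0.0, 359.49816228853655, 195.25456353555109], [0.0, 0.0, 1.0]] [0.39711454 0.02900456 0.99669439] [[-0.016, -0.996, 0.082], [-1.0, 0.016, -0.007], [0.005, -0.082, -0.997]]
```

View pics/top0.png

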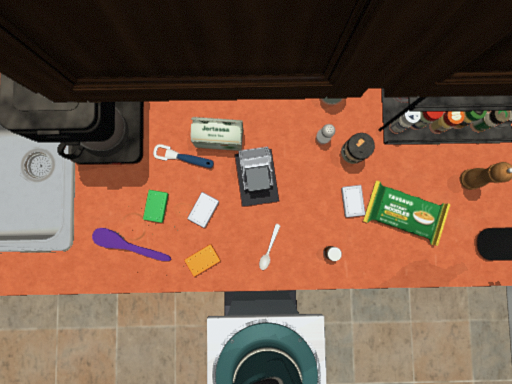

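View pics/scene0.png

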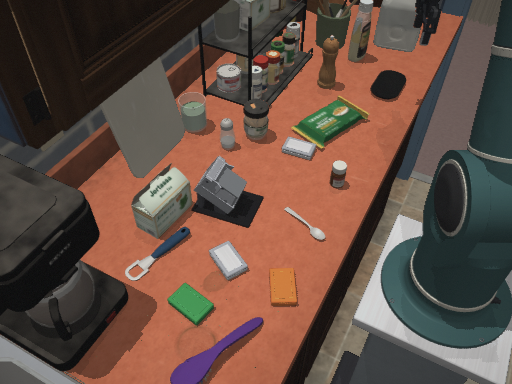

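The top view shows four flat-tin candidates: white (203,210), white (353,201), green (155,207) and orange (202,261). The two white/metal ones, left and right of the dispenser (258,177), fit. Next I'll measure them and make one enlarged crop.

```bash
cat > h.py <<'E'
import numpy as np,cv2
from scipy.spatial.transform import Rotation as Rot
def ray(c,uv,z):
    K,o,A=c["intrinsics"],c["origin"],c["attitude"]
    uv=np.atleast_2d(uv).astype(float); d=np.c_[uv,np.ones(len(uv))]@np.linalg.inv(K).T@A.T
    return o+d*((z-o[2])/d[:,2])[:,None]
def cloud(c):
    K,o,A=c["intrinsics"],c["origin"],c["attitude"]; Z=c["range_z"]
    v,u=np.indices(Z.shape); p=np.stack([u,v,np.ones_like(u)],-1)@np.linalg.inv(K).T*Z[...,None]
    return p@A.T+o
def load(n): return dict(np.load(n+".npz"))
def tins(c,seeds):
    hsv=cv2.cvtColor(c["img"],cv2.COLOR_BGR2HSV); m=((hsv[...,1]<70)&(hsv[...,2]>110)).astype(np.uint8)
    n,l,st,ce=cv2.connectedComponentsWithStats(m)
    for s in seeds:
        P=cloud(c); mm=(l==l[s[1],s[0]]); cn,_=cv2.findContours(mm.astype(np.uint8),0,1)
        cn=max(cn,key=cv2.contourArea)[:,0,:]
        w=ray(c,cn,0.018)[:,:2]*1000
        r=cv2.minAreaRect(w.astype(np.float32)); b=cv2.boxPoints(r)
        e=b[1]-b[0],b[2]-b[1]; L=max(e,key=np.linalg.norm)
        print(s,"cen",np.round(r[0],1),"size",np.round(r[1],1),"yaw long",round(np.degrees(np.arctan2(L[1],L[0])),1),"depth z med",np.median(P[mm][:,2]))
E
python3 - <<'E'
from h import *
t=load("top0"); s=load("scene0")
tins(t,[(203,210),(353,201)]); tins(s,[(228,260),(299,148)])
# foot
for c,r in((t,(225,140,290,215)),(s,(180,150,275,230))):
    P=cloud(c)[r[1]:r[3],r[0]:r[2]]; hi=P[...,2]
    for a in ((0.004,0.02),(0.02,0.14)):
        m=(hi>a[0])&(hi<a[1]); q=P[m]; print(a,len(q),q.min(0).round(3),q.max(0).round(3))
    g=cv2.cvtColor(c["img"],cv2.COLOR_BGR2GRAY)[r[1]:r[3],r[0]:r[2]]
    m=((g<60)).astype(np.uint8); cn,_=cv2.findContours(m,0,1); cn=max(cn,key=cv2.contourArea)[:,0,:]+[r[0],r[1]]
    w=ray(c,cn,0.008)[:,:2]*1000; R=cv2.minAreaRect(w.astype(np.float32)); print("foot",R)
P=cloud(t); 
print("cabinet z at (250,60),(250,90)",P[60,250],P[90,250], "scene pt",P[177,258],P[155,258])
up=lambda c,r,k:cv2.resize(c["img"][r[1]:r[3],r[0]:r[2]],None,fx=k,fy=k,interpolation=cv2.INTER_CUBIC)
a=up(t,(180,135,380,230),4); b=up(s,(180,130,330,285),2)
C=np.zeros((600,800,3),np.uint8); C[:380]=a; C2=up(s,(185,135,325,215),2.6) 
C[385:385+C2.shape[0],:C2.shape[1]]=C2[:215]; cv2.imwrite("pics/crop0.png",C)
E
```

```text
(203, 210) cen [441.5 164.3] size [54.7 83.9] yaw long -29.1 depth z med 0.017486144404101733
(353, 201) cen [ 458.9 -245.7] size [84.4 56. ] yaw long 6.4 depth z med 0.01742987735806073
(228, 260) cen [442.1 169. ] size [55.3 85.2] yaw long -29.6 depth z med 0.018465246065618834
(299, 148) cen [ 459.1 -241.6] size [84.1 61.3] yaw long 5.5 depth z med 0.018170912798958105
(0.004, 0.02) 702 [ 0.43  -0.07   0.004] [0.621 0.105 0.02 ]
(0.02, 0.14) 1374 [ 0.487 -0.024  0.02 ] [0.622 0.102 0.121]
foot ((500.570556640625, 29.700904846191406), (110.42691040039062, 59.62458038330078), 62.348777770996094)
(0.004, 0.02) 1231 [ 0.406 -0.207  0.004] [0.738 0.15  0.02 ]
(0.02, 0.14) 2040 [ 0.487 -0.026  0.02 ] [0.633 0.148 0.123]
foot ((533.7036743164062, 21.553974151611328), (159.3715362548828, 106.73884582519531), 7.766230583190918)
cabinet z at (250,60),(250,90) [0.60303445 0.02918828 0.5620071 ] [0.5944494  0.02992244 0.48395606] scene pt [0.51906897 0.01371697 0.08520351] [0.57154318 0.01314091 0.10786187]
```

View pics/crop0.png

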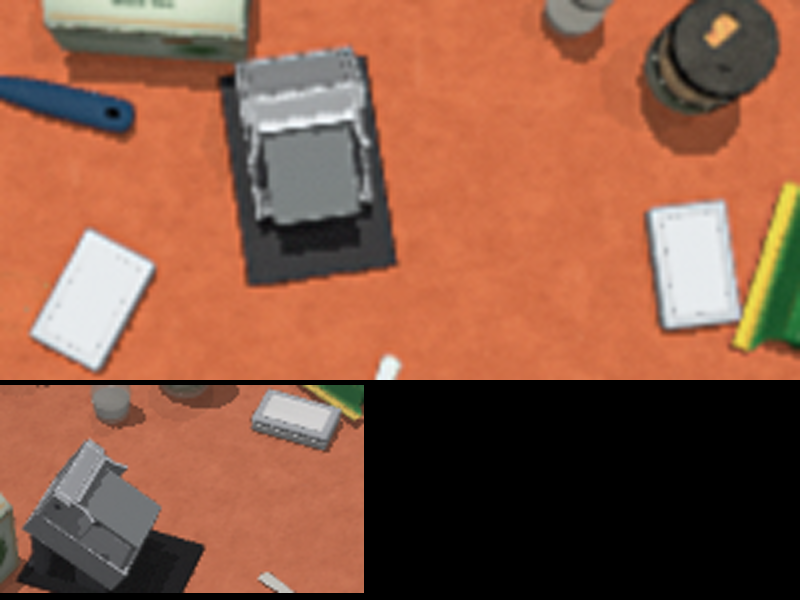

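The crop confirms both white tins at top pixels (203,210) and (353,201). tin_b's near right corner sits close to the noodle packet, so I'll grip it at its far end. Next is the dispenser frame, and the packet's clearance.

```bash
cat >> h.py <<'E'
def hoodR(yaw): return Rot.from_euler("zy",[yaw,-30],degrees=True).as_matrix()
E
python3 - <<'E'
from h import *
t=load("top0"); s=load("scene0")
for nm,c,r,seed in(("top",t,(225,140,290,215),(257,180)),("scene",s,(180,150,275,230),(228,192))):
    P=cloud(c); sub=P[r[1]:r[3],r[0]:r[2]]; img=c["img"][r[1]:r[3],r[0]:r[2]]
    # foot front/side edges: dark vs orange boundary
    hsv=cv2.cvtColor(img,cv2.COLOR_BGR2HSV); m=((hsv[...,1]>120)&(hsv[...,2]>70)).astype(np.uint8)
    obj=1-m; n,l,st,_=cv2.connectedComponentsWithStats(obj); k=1+np.argmax(st[1:,4]); cn,_=cv2.findContours((l==k).astype(np.uint8),0,1)
    w=ray(c,cn[0][:,0,:]+[r[0],r[1]],0.006)[:,:2]*1000
    # platform plane: seed patch
    q=P[seed[1]-4:seed[1]+5,seed[0]-5:seed[0]+6].reshape(-1,3); q0=np.median(q,0)
    nrm=np.linalg.svd(q-q.mean(0))[2][2]; nrm*=np.sign(nrm[2])
    print(nm,"plat",q0.round(4),"normal",nrm.round(3),"tilt",np.degrees(np.arccos(nrm[2])).round(1),"yaw",np.degrees(np.arctan2(-nrm[1],-nrm[0])).round(1))
    R=hoodR(7.5); 
    A=sub.reshape(-1,3); A=A[(A[:,2]>.012)&(A[:,0]>.44)&(A[:,1]>-.06)&(A[:,1]<.09)]
    o=np.array([.53,.02,.092]); h=(A-o)@R*1000
    for x in range(-70,75,5):
        b=h[(abs(h[:,0]-x)<2.5)]; 
        mid=b[abs(b[:,1]+8)<12]
        if len(b)>3: print(x,"z mid",np.round(np.percentile(mid[:,2],[10,50,90]),0) if len(mid) else "", "y",b[:,1].min().round(),b[:,1].max().round(),"y z>-15",np.round(np.percentile(b[b[:,2]>-15][:,1],[0,100]),0) if (b[:,2]>-15).any() else "")
    D=Rot.from_euler("z",7.5,degrees=True).as_matrix()[:2,:2]; f=(w-[530,20])@D
    low=f[f[:,0]<-20]; print("foot front x",np.percentile(f[:,0],[1,5]).round(1),"y side",np.percentile(low[:,1],[3,10,90,97]).round(1))
# noodle packet near tin_b
P=cloud(t); R=Rot.from_euler("z",6,degrees=True).as_matrix(); 
hsv=cv2.cvtColor(t["img"],cv2.COLOR_BGR2HSV); m=(hsv[...,0]>22)&(hsv[...,0]<80)&(hsv[...,1]>100); m[:, :345]=0;m[:,400:]=0;m[:175]=0
q=(P[m]-[.459,-.2445,0])@R*1000
for x in range(-50,60,10):
    b=q[abs(q[:,0]-x)<5]
    if len(b): print("packet",x,"ymax",b[:,1].max().round(),"zmax",b[:,2].max().round())
E
```

```text
top plat [0.5118 0.0163 0.0822] normal [-0.499 -0.09   0.862] tilt 30.4 yaw 10.3
-55 z mid  y -38.0 38.0 y z>-15 
-50 z mid [-2. -2. -1.] y -38.0 38.0 y z>-15 [-23.  -2.]
-45 z mid [-2. -1.  1.] y -38.0 37.0 y z>-15 [-29.  26.]
-40 z mid [-2. -1.  3.] y -36.0 39.0 y z>-15 [-30.  25.]
-35 z mid [-2. -0.  1.] y -37.0 38.0 y z>-15 [-28.  25.]
-30 z mid [-2.  1.  2.] y -38.0 37.0 y z>-15 [-28.  24.]
-25 z mid [-3.  0.  2.] y -39.0 37.0 y z>-15 [-29.  26.]
-20 z mid [-1. -1.  2.] y -39.0 39.0 y z>-15 [-30.  25.]
-15 z mid [-2. -0.  2.] y -37.0 38.0 y z>-15 [-28.  24.]
-10 z mid [-1. -0.  1.] y -33.0 29.0 y z>-15 [-28.  23.]
-5 z mid [-2.  1.  2.] y -31.0 31.0 y z>-15 [-29.  25.]
0 z mid [-2. -0.  1.] y -40.0 38.0 y z>-15 [-40.  34.]
5 z mid [-2.  0.  4.] y -39.0 37.0 y z>-15 [-38.  34.]
10 z mid [-2. -0.  2.] y -38.0 37.0 y z>-15 [-38.  33.]
15 z mid [-2.  0.  3.] y -36.0 30.0 y z>-15 [-36.  30.]
20 z mid [ 5.  7. 10.] y -37.0 29.0 y z>-15 [-37.  29.]
25 z mid [4. 6. 7.] y -40.0 33.0 y z>-15 [-40.  33.]
30 z mid [4. 6. 7.] y -41.0 35.0 y z>-15 [-41.  35.]
35 z mid [5. 7. 8.] y -42.0 64.0 
[... 1475 characters left out ...]
 z>-15 [-43.  36.]
40 z mid [5. 6. 8.] y -42.0 64.0 y z>-15 [-42.  37.]
45 z mid [-58. -26.   6.] y -40.0 64.0 y z>-15 [-40.  38.]
50 z mid  y 12.0 64.0 y z>-15 [28. 32.]
55 z mid  y 33.0 63.0 y z>-15 
60 z mid  y 32.0 61.0 y z>-15 
65 z mid  y 31.0 62.0 y z>-15 
70 z mid  y 30.0 61.0 y z>-15 
foot front x [-74.4 -74.3] y side [-54.1 -53.3  51.9  52.5]
packet -50 ymax -26.0 zmax 35.0
packet -40 ymax -30.0 zmax 34.0
packet -30 ymax 278.0 zmax 997.0
packet -20 ymax -41.0 zmax 36.0
packet -10 ymax -45.0 zmax 35.0
packet 0 ymax -50.0 zmax 35.0
packet 10 ymax -54.0 zmax 34.0
packet 20 ymax -59.0 zmax 32.0
packet 30 ymax -62.0 zmax 29.0
packet 40 ymax -69.0 zmax 15.0
packet 50 ymax -76.0 zmax 12.0
```

Frames for planning:
- **Hood:** origin ≈ (0.527, 0.018, 0.092), yaw 7.5°.
- **tin_a:** (0.442, 0.167), yaw −29°.
- **tin_b:** (0.459, −0.244), yaw 6°.

The platform, lip and cheek readings agree with the given sizes to about 2 mm. I'll go to tin_a first.

Request:
move_arm(
  targets=[0.76, -1, 0, 0, 0, 0, 70, 0.76, -1, 0, 0, 0, 0, 70, 0.76, -1, 0, 0, 0, 0, 70, 0.76, -1, 0, 0, 0, 0, 70, 0.76, -1, 0, 0, 0, 0, 70, 0.76, -1, 0, 0, 0, 0, 70, 0.76, -1, 0, 0, 0, 0, 70, 0.76, -1, 0, 0, 0, 0, 70, 0.76, -1, 0, 0, 0, 0, 70, 0.76, -1, 0, 0, 0, 0, 70, 0.76, -1, 0, 0, 0, 0, 70, 0.76, -1, 0, 0, 0, 0, 70],
  squeeze=60,
)

```text
time: 1.3
eef_pos: [0.3458, -0.1936, 0.2312]
tcp_rot: [[0.902, 0.431, -0.0], [0.431, -0.902, -0.0], [-0.0, -0.0, -1.0]]
contact_force: [1.3, 0.1, 0.6]
finger_gap: 0.0702
gripper_force: 0.0
```

Request:
move_arm(
  targets=[0.76, -1, 0, 0, 0, 0, 70, 0.76, -1, 0, 0, 0, 0, 70, 0.76, -1, 0, 0, 0, 0, 70, 0.76, -1, 0, 0, 0, 0, 70, 0.76, -1, 0, 0, 0, 0, 70, 0.76, -1, 0, 0, 0, 0, 70, 0.76, -1, 0, 0, 0, 0, 70, 0.76, -1, 0, 0, 0, 0, 70, 0.76, -1, 0, 0, 0, 0, 70, 0.76, -1, 0, 0, 0, 0, 70, 0.76, -1, 0, 0, 0, 0, 70, 0.76, -1, 0, 0, 0, 0, 70],
)

```text
time: 2.5
eef_pos: [0.4222, 0.1752, 0.2312]
tcp_rot: [[0.902, 0.431, -0.0], [0.431, -0.902, -0.0], [-0.0, -0.0, -1.0]]
contact_force: [-0.4, -0.5, -0.3]
finger_gap: 0.0699
gripper_force: 0.0
```

Request:
move_arm(
  targets=[0, 0, 0.3, 0, 0, -1, 70, 0, 0, 0.3, 0, 0, -1, 70, 0, 0, 0.3, 0, 0, -1, 70, 0, 0, 0.3, 0, 0, -1, 70, 0, 0, 0.3, 0, 0, -1, 70, 0, 0, 0.3, 0, 0, -1, 70, 0, 0, 0.3, 0, 0, -1, 70, 0, 0, 0.3, 0, 0, -1, 70, 0, 0, 0.3, 0, 0, -1, 70, 0, 0, 0.3, 0, 0, -1, 70, 0, 0, 0.3, 0, 0, -1, 70, 0, 0, 0.3, 0, 0, -1, 70],
)

```text
time: 3.7
eef_pos: [0.4221, 0.174, 0.1409]
tcp_rot: [[0.074, 0.997, -0.0], [0.997, -0.074, -0.0], [-0.0, -0.0, -1.0]]
contact_force: [0.5, 0.3, 1.5]
finger_gap: 0.0698
gripper_force: 0.0
```

Request:
move_arm(
  targets=[0, 0, 0.25, 0, 0, -1, 70, 0, 0, 0.25, 0, 0, -1, 70, 0, 0, 0.25, 0, 0, -1, 70, 0, 0, 0.25, 0, 0, -1, 70, 0, 0, 0.25, 0, 0, -1, 70, 0, 0, 0.25, 0, 0, -1, 70, 0, 0, 0.25, 0, 0, -1, 70, 0, 0, 0.25, 0, 0, -1, 70, 0, 0, 0.25, 0, 0, -1, 70, 0, 0, 0.25, 0, 0, -1, 70, 0, 0, 0.25, 0, 0, -1, 70, 0, 0, 0.25, 0, 0, -1, 70],
)

```text
time: 4.9
eef_pos: [0.4221, 0.174, 0.0659]
tcp_rot: [[-0.826, 0.563, -0.0], [0.563, 0.826, -0.0], [0.0, -0.0, -1.0]]
contact_force: [0.7, 0.4, -0.7]
finger_gap: 0.07
gripper_force: 0.0
```

```bash
cat >> h.py <<'E'
HO=np.array([.527,.018,.092]); HY=7.5
def goto(p,R):
    "print tool-frame shift (units of 25mm) and turn (units of 5 deg) to the goal"
    from plant import monitor
    s=monitor.read_state(); R0=s["tcp_rot"]; p0=np.array(s["eef_pos"]); R0=np.array(R0)
    print("t",round(s["time"],2),"at",p0.round(4),"shift",((np.array(p)-p0)@R0/.025).round(2),"turn",(np.degrees(Rot.from_matrix(R0.T@R).as_rotvec())/5).round(2),"j",np.round(s["joint_positions"],0),"F",np.round(s["contact_force"],1),"gap",round(s["finger_gap"],4),"grip",round(s["gripper_force"],1))
    return s
def down(yaw): return Rot.from_euler("zx",[yaw,180],degrees=True).as_matrix()
# tool in hood frame: tool x=-hood x, y=+hood y, z=-hood z
def intool(xh,yh,zh):
    H=hoodR(HY); return HO+H@np.array([xh,yh,zh]), H@np.diag([-1,1,-1.])
def hoodpose():
    from plant import monitor
    s=monitor.read_state(); H=hoodR(HY); print("t",round(s["time"],2),"tcp in hood mm",((np.array(s["eef_pos"])-HO)@H*1000).round(1),"F hood",(np.array(s["contact_force"])@H).round(1),"gap",round(s["finger_gap"],4),"grip",round(s["gripper_force"],1))
E
python3 -c "
from h import *
goto([.4246,.1763,.001],down(150.7))"
```

```text
t 4.9 at [0.4221 0.174  0.0659] shift [-0.03  0.13  2.6 ] turn [ -0.    -0.   -12.71] j [ 19.  32. -54. 122.  38.  45.  -4.] F [ 0.7  0.4 -0.7] gap 0.07 grip 0.0
```

The lowercase Euler order in my helper is extrinsic, which is wrong. I'll fix it and re-check the hood frame from the saved images.

```bash
sed -i 's/"zy"/"ZY"/; s/"zx"/"ZX"/' h.py
python3 - <<'E'
from h import *
goto([.4246,.1763,.001],down(150.7))
t=load("top0"); s=load("scene0")
for nm,c,r in(("top",t,(225,140,290,215)),("scene",s,(180,150,275,230))):
    A=cloud(c)[r[1]:r[3],r[0]:r[2]].reshape(-1,3)
    for yaw in (7.5,):
        h=(A-HO)@hoodR(yaw)*1000; h=h[(A[:,2]>.02)&(abs(h[:,1])<60)]
        pl=h[(abs(h[:,0]+10)<30)&(abs(h[:,1])<20)&(abs(h[:,2])<12)]; hd=h[(h[:,0]>31)&(h[:,0]<41)&(abs(h[:,1])<25)&(abs(h[:,2])<15)]
        print(nm,yaw,"plat z fit",np.polyfit(pl[:,0],pl[:,2],1).round(3),np.polyfit(pl[:,1],pl[:,2],1).round(3),"hood z",np.median(hd[:,2]).round(1))
        e=[]
        for x in range(-38,0,4):
            b=h[(abs(h[:,0]-x)<2)&(abs(h[:,2])<10)][:,1]; e.append((x,b.min(),b.max()))
        e=np.array(e); print(" plat y",e[:,1].mean().round(1),e[:,2].mean().round(1),"drift",np.polyfit(e[:,0],e[:,1:].mean(1),1)[0].round(3))
        b=h[(abs(h[:,2]+2)<4)&(abs(h[:,1])<18)][:,0]; print(" plat front x",np.percentile(b,[1,4]).round(1))
        lip=h[(h[:,2]>4)&(h[:,2]<14)&(abs(h[:,1])<20)][:,0]; print(" lip/back x",np.percentile(lip,[1,4,96,99]).round(1))
        ch=h[(abs(h[:,0]-36)<6)&(h[:,2]>-3)&(h[:,2]<10)][:,1]; print(" hood y",np.percentile(ch,[1,99]).round(1))
E
```

```text
t 4.9 at [0.4221 0.174  0.0659] shift [-0.03  0.13  2.6 ] turn [-0.   -0.   -0.99] j [ 19.  32. -54. 122.  38.  45.  -4.] F [ 0.7  0.4 -0.7] gap 0.07 grip 0.0
top 7.5 plat z fit [ 0.003 -0.925] [ 0.008 -0.953] hood z 5.1
 plat y -27.5 25.7 drift 0.003
 plat front x [-44.8 -42.4]
 lip/back x [22.1 23.1 44.6 45.2]
 hood y [-38.4  37. ]
scene 7.5 plat z fit [ 0.004 -1.318] [-0.015 -1.349] hood z 4.7
 plat y -27.3 27.5 drift 0.013
 plat front x [-42.1 -39.9]
 lip/back x [24.1 24.8 47.1 47.9]
 hood y [-39.9  38.4]
```

The frame holds to about 1 mm. Now down to grasp tin_a, close and lift.

Request:
move_arm(
  targets=[0, 0.1, 0.2, 0, 0, -1, 70, 0, 0, 0.6, 0, 0, 0, 70, 0, 0, 0.6, 0, 0, 0, 70, 0, 0, 0.6, 0, 0, 0, 70, 0, 0, 0.4, 0, 0, 0, 70, 0, 0, 0.2, 0, 0, 0, 70, 0, 0, 0, 0, 0, 0, 70, 0, 0, 0, 0, 0, 0, 40, 0, 0, 0, 0, 0, 0, 40, 0, 0, 0, 0, 0, 0, 40, 0, 0, 0, 0, 0, 0, 40, 0, 0, 0, 0, 0, 0, 40],
  squeeze=60,
)

```text
time: 6.1
eef_pos: [0.4239, 0.1763, 0.0021]
tcp_rot: [[-0.871, 0.492, 0.001], [0.492, 0.871, 0.0], [-0.001, 0.0, -1.0]]
contact_force: [-3.8, -0.4, 9.2]
finger_gap: 0.0526
gripper_force: 61.6
```

Request:
move_arm(
  targets=[0, 0, -0.3, 0, 0, 0, 40, 0, 0, -0.8, 0, 0, 0, 40, 0, 0, -1, 0, 0, 0, 40, 0, 0, -1, 0, 0, 0, 40, 0, 0, -1, 0, 0, 0, 40, 0, 0, -1, 0, 0, 0, 40, 0, 0, -1, 0, 0, 0, 40],
)

```text
time: 6.8
eef_pos: [0.4233, 0.1761, 0.1554]
tcp_rot: [[-0.871, 0.491, 0.0], [0.491, 0.871, -0.0], [-0.0, -0.0, -1.0]]
contact_force: [0.3, 0.5, -1.6]
finger_gap: 0.0525
gripper_force: 63.8
```

```bash
python3 -c "
from h import *
p,R=intool(-.045,-.0005,.04); goto(p,R); print(p)
s=goto(p,down(187.5)); 
print('after yaw, shift', ((p-s['eef_pos'])@down(187.5)/.025).round(2), 'tilt turn',(np.degrees(Rot.from_matrix(down(187.5).T@R).as_rotvec())/5).round(2))"
```

```text
t 6.8 at [0.4233 0.1761 0.1554] shift [-4.85 -4.9   2.05] turn [-1.94 -5.79 -7.21] j [ 28.  25. -65. 118.  28.  54.   9.] F [ 0.3  0.5 -1.6] gap 0.0525 grip 63.8
[0.46859863 0.009807   0.10414102]
t 6.8 at [0.4233 0.1761 0.1554] shift [-4.85 -4.9   2.05] turn [-0.    0.   -7.39] j [ 28.  25. -65. 118.  28.  54.   9.] F [ 0.3  0.5 -1.6] gap 0.0525 grip 63.8
after yaw, shift [-0.93 -6.83  2.05] tilt turn [ 0. -6. -0.]
```

Request:
move_arm(
  targets=[0, 0, 0, 0, 0, -1, 40, 0, 0, 0, 0, 0, -1, 40, 0, 0, 0, 0, 0, -1, 40, 0, 0, 0, 0, 0, -1, 40, 0, 0, 0, 0, 0, -1, 40, 0, 0, 0, 0, 0, -1, 40, 0, 0, 0, 0, 0, -1, 40, 0, 0, 0, 0, 0, -0.4, 40],
)

```text
time: 7.6
eef_pos: [0.4235, 0.1761, 0.1543]
tcp_rot: [[-0.991, -0.135, 0.0], [-0.135, 0.991, -0.0], [-0.0, -0.0, -1.0]]
contact_force: [0.6, 0.1, -0.7]
finger_gap: 0.0526
gripper_force: 63.9
```

Request:
move_arm(
  targets=[-0.1, -1, 0, 0, 0, 0, 40, -0.1, -1, 0, 0, 0, 0, 40, -0.1, -1, 0, 0, 0, 0, 40, -0.1, -1, 0, 0, 0, 0, 40, -0.1, -1, 0, 0, 0, 0, 40, -0.2, -1, 0, 0, 0, 0, 40, -0.2, -0.8, 0, 0, 0, 0, 40],
)

```text
time: 8.3
eef_pos: [0.4683, 0.009, 0.1544]
tcp_rot: [[-0.991, -0.13, 0.0], [-0.13, 0.991, -0.001], [-0.0, -0.001, -1.0]]
contact_force: [1.5, 0.1, -1.8]
finger_gap: 0.0524
gripper_force: 63.9
```

Request:
move_arm(
  targets=[0, 0, 0, 0, -1, 0, 40, 0, 0, 0, 0, -1, 0, 40, 0, 0, 0, 0, -1, 0, 40, 0, 0, 0, 0, -1, 0, 40, 0, 0, 0, 0, -1, 0, 40, 0, 0, 0, 0, -1, 0, 40],
)

```text
time: 8.9
eef_pos: [0.468, 0.0102, 0.1543]
tcp_rot: [[-0.857, -0.131, 0.499], [-0.114, 0.991, 0.065], [-0.503, -0.001, -0.864]]
contact_force: [13.5, 10.5, 5.9]
finger_gap: 0.0524
gripper_force: 63.9
```

```bash
python3 -c "
from h import *
p,R=intool(-.045,-.0005,.025); goto(p,R); hoodpose()
from plant import optics
c=optics.read_camera('scene'); cv2.imwrite('pics/s1.png',cv2.resize(c['img'][100:290,130:330],None,fx=3,fy=3))"
```

```text
t 8.9 at [0.468  0.0102 0.1543] shift [ 0.99 -0.02  2.35] turn [-0.01  0.04  0.01] j [ 62.   9. -68. 138.  38.  11.  58.] F [13.5 10.5  5.9] gap 0.0524 grip 63.9
t 8.9 tcp in hood mm [-20.4  -0.   83.7] F hood [15.7  8.7 -2.3] gap 0.0524 grip 63.9
```

View pics/s1.png

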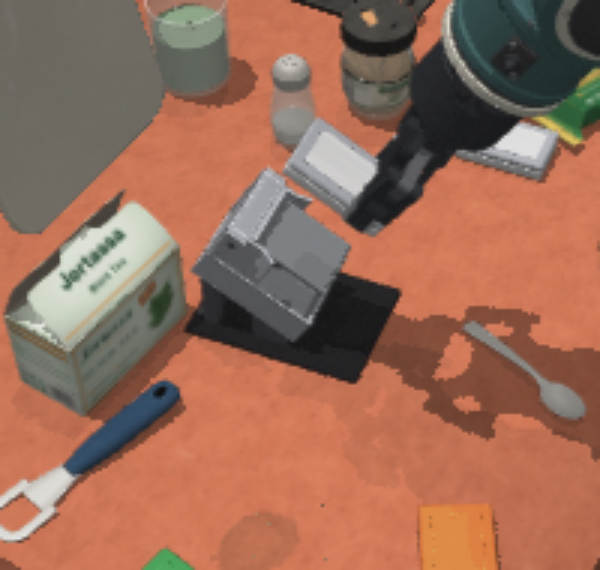

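The picture shows the tin (crop 335,165) held flat and tilted over the platform, clear of the hood. j6 and j3 are close to their limits, so I'll take small moves and watch the joints.

Request:
move_arm(
  targets=[0, 0, 0.2, 0, 0, 0, 40, 0, 0, 0.3, 0, 0, 0, 40, 0, 0, 0, 0, 0, 0, 40],
)

```text
time: 9.25
eef_pos: [0.4748, 0.0117, 0.143]
tcp_rot: [[-0.859, -0.132, 0.495], [-0.114, 0.991, 0.066], [-0.5, -0.0, -0.866]]
contact_force: [0.2, 1.2, -0.6]
finger_gap: 0.0522
gripper_force: 64.8
```

```bash
python3 -c "
from h import *
p,R=intool(-.045,-.0005,.025); s=goto(p,R); hoodpose(); print(np.round(s['joint_positions'],2),np.round(s['joint_torque'],1))"
```

```text
t 9.25 at [0.4748 0.0117 0.143 ] shift [ 1.   -0.04  1.82] turn [ 0.   -0.    0.01] j [ 56.  12. -63. 137.  52.  11.  45.] F [ 0.2  1.2 -0.6] gap 0.0522 grip 64.8
t 9.25 tcp in hood mm [-20.1   0.5  70.5] F hood [ 0.   1.2 -0.7] gap 0.0522 grip 64.8
[ 56.13  11.94 -63.27 137.34  52.2   11.1   44.51] [ -1.7 -31.2  -4.6 -31.7   4.4  -1.8  -4.1]
```

The IK holds j6 at its margin and re-postures the elbow, so I'll continue slowly.

Request:
move_arm(
  targets=[0.2, 0, 0, 0, 0, 0, 40, 0.2, 0, 0, 0, 0, 0, 40, 0.2, 0, 0, 0, 0, 0, 40, 0.2, 0, 0, 0, 0, 0, 40, 0.2, -0.04, 0, 0, 0, 0, 40, 0, 0, 0.3, 0, 0, 0, 40, 0, 0, 0.3, 0, 0, 0, 40, 0, 0, 0.3, 0, 0, 0, 40, 0, 0, 0.3, 0, 0, 0, 40, 0, 0, 0.3, 0, 0, 0, 40, 0, 0, 0.3, 0, 0, 0, 40, 0, 0, 0, 0, 0, 0, 40],
)

```text
time: 10.45
eef_pos: [0.4756, 0.0107, 0.0914]
tcp_rot: [[-0.859, -0.131, 0.495], [-0.113, 0.991, 0.066], [-0.5, 0.001, -0.866]]
contact_force: [0.5, 0.5, -1.9]
finger_gap: 0.0524
gripper_force: 64.8
```

```bash
python3 -c "
from h import *
p,R=intool(-.045,-.0005,.0); s=goto(p,R); hoodpose(); print(np.round(s['joint_positions'],2))"
```

```text
t 10.45 at [0.4756 0.0107 0.0914] shift [-0.01  0.    1.02] turn [ 0.01 -0.01  0.  ] j [ 49.  22. -58. 139.  99.  16.   1.] F [ 0.5  0.5 -1.9] gap 0.0524 grip 64.8
t 10.45 tcp in hood mm [-45.2  -0.5  25.4] F hood [-0.5  0.5 -1.9] gap 0.0524 grip 64.8
[ 49.47  22.45 -58.44 139.13  99.12  16.25   0.76]
```

Request:
move_arm(
  targets=[0, 0, 0.4, 0, 0, 0, 40, 0, 0, 0.3, 0, 0, 0, 40, 0, 0, 0.2, 0, 0, 0, 40, 0, 0, 0.2, 0, 0, 0, 40, 0, 0, 0.2, 0, 0, 0, 40, 0, 0, 0.2, 0, 0, 0, 40, 0, 0, 0.2, 0, 0, 0, 40, 0, 0, 0.2, 0, 0, 0, 40, 0, 0, 0, 0, 0, 0, 40],
)

```text
time: 11.35
eef_pos: [0.4991, 0.0137, 0.0499]
tcp_rot: [[-0.859, -0.131, 0.495], [-0.113, 0.991, 0.066], [-0.5, 0.001, -0.866]]
contact_force: [-1.9, -1.8, 4.4]
finger_gap: 0.0522
gripper_force: 65.5
```

```bash
python3 -c "
from h import *
p,R=intool(-.02,-.0005,-.022); s=goto(p,R); hoodpose(); print(np.round(s['joint_positions'],2))
from plant import optics
c=optics.read_camera('scene'); cv2.imwrite('pics/s2.png',cv2.resize(c['img'][140:240,170:290],None,fx=5,fy=5))"
```

```text
t 11.35 at [0.4991 0.0137 0.0499] shift [-1.02  0.01 -0.02] turn [ 0.01 -0.    0.  ] j [ 47.  34. -58. 137. 112.  25.  -7.] F [-1.9 -1.8  4.4] gap 0.0522 grip 65.5
t 11.35 tcp in hood mm [-45.5  -0.6 -22.4] F hood [ 0.4 -1.6  4.9] gap 0.0522 grip 65.5
[ 46.8   34.16 -57.66 136.96 111.62  25.29  -7.21]
```

View pics/s2.png

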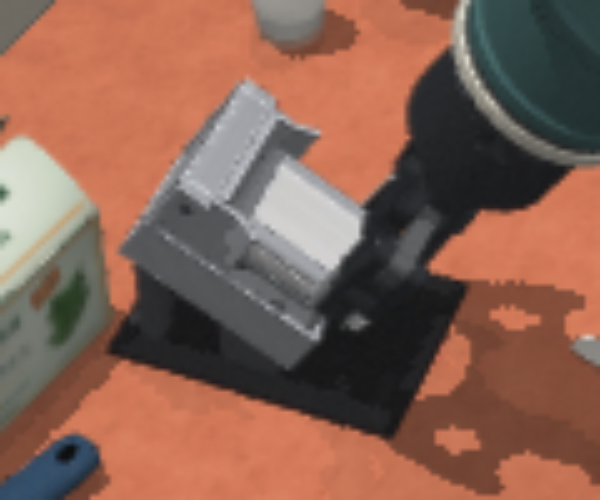

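The picture shows the tin pressed down (crop 310,215) between the cheeks and in front of the hood, with the spring pushing 4.9 N. Now I slide it in.

Request:
move_arm(
  targets=[-0.2, 0, 0, 0, 0, 0, 40, -0.2, 0, 0, 0, 0, 0, 40, -0.2, 0, 0, 0, 0, 0, 40, -0.2, 0, 0, 0, 0, 0, 40, -0.1, 0, 0, 0, 0, 0, 40, -0.06, 0, 0, 0, 0, 0, 40, 0, 0, 0, 0, 0, 0, 40],
)

```text
time: 12.1
eef_pos: [0.5186, 0.0164, 0.062]
tcp_rot: [[-0.859, -0.132, 0.494], [-0.114, 0.991, 0.066], [-0.499, 0.0, -0.867]]
contact_force: [-8.5, -1.9, 2.1]
finger_gap: 0.0527
gripper_force: 65.7
```

```bash
python3 -c "
from h import *
hoodpose()"
```

```text
t 12.1 tcp in hood mm [-22.4  -0.5 -21.7] F hood [-6.4 -0.8  6.2] gap 0.0527 grip 65.7
```

Request:
move_arm(
  targets=[-0.06, 0, 0, 0, 0, 0, 40, -0.06, 0, 0, 0, 0, 0, 40, 0, 0, 0, 0, 0, 0, 40],
)

```text
time: 12.4
eef_pos: [0.5187, 0.0165, 0.0619]
tcp_rot: [[-0.861, -0.131, 0.491], [-0.114, 0.991, 0.066], [-0.495, 0.001, -0.869]]
contact_force: [-22.2, -3.8, -2.0]
finger_gap: 0.0524
gripper_force: 66.0
```

```bash
python3 -c "
from h import *
hoodpose()"
```

```text
t 12.4 tcp in hood mm [-22.4  -0.4 -21.8] F hood [-20.5  -0.8   9.5] gap 0.0524 grip 66.0
```

It has stopped hard at about the wall position (20 N, no motion). I'll let go and check.

Request:
move_arm(
  targets=[0.06, 0, 0, 0, 0, 0, 40, 0, 0, 0, 0, 0, 0, 70, 0, 0, 0, 0, 0, 0, 70, 0, 0, 0, 0, 0, 0, 70, 0, 0, 0, 0, 0, 0, 70, 0, 0, -0.2, 0, 0, 0, 70, 0, 0, -0.4, 0, 0, 0, 70, 0, 0, -0.8, 0, 0, 0, 70, 0, 0, -0.8, 0, 0, 0, 70, 0, 0, -0.8, 0, 0, 0, 70, 0, 0, -0.8, 0, 0, 0, 70, 0, 0, 0, 0, 0, 0, 70],
)

```text
time: 13.6
eef_pos: [0.4756, 0.0089, 0.1434]
tcp_rot: [[-0.858, -0.128, 0.497], [-0.111, 0.992, 0.063], [-0.501, -0.002, -0.865]]
contact_force: [0.9, -0.1, -0.4]
finger_gap: 0.0702
gripper_force: 0.0
```

```bash
cat >> h.py <<'E'
def tincheck(c):
    A=cloud(c).reshape(-1,3); h=(A-HO)@hoodR(HY)*1000; hsv=cv2.cvtColor(c["img"],cv2.COLOR_BGR2HSV).reshape(-1,3)
    m=(abs(h[:,1])<22)&(h[:,2]>-12)&(h[:,2]<3)&(h[:,0]>-75)&(h[:,0]<20); q=h[m]
    print("tin top z med",np.median(q[:,2]).round(1),"front x",np.percentile(q[:,0],[1,3,6]).round(1))
E
python3 -c "
from h import *
hoodpose()
from plant import optics,monitor
print(np.round(monitor.read_state()['joint_positions'],1))
c=optics.read_camera('scene'); tincheck(c); cv2.imwrite('pics/s3.png',cv2.resize(c['img'][140:240,170:290],None,fx=5,fy=5))"
```

```text
t 13.6 tcp in hood mm [-19.5  -2.3  70.6] F hood [ 0.5 -0.2 -0.8] gap 0.0702 grip 0.0
[ 61.7  14.5 -69.6 137.2  60.   13.5  37.7]
tin top z med 0.6 front x [-40.5 -39.3 -37.3]
```

View pics/s3.png

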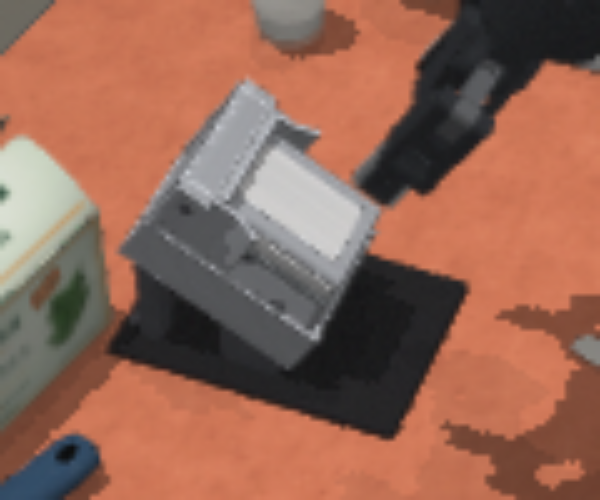

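tin_a is home: its top is level with the hood underside and its front end is at about −41 mm. The picture shows it under the hood (crop 305,205). Now to tin_b: untilt, cross over, half turn.

Request:
move_arm(
  targets=[0, 0, -0.2, 0, 1, 0, 70, 0, 0, -0.2, 0, 1, 0, 70, 0, 0, 0, 0, 1, 0, 70, 0, 0, 0, 0, 1, 0, 70, 0, 0, 0, 0, 1, 0, 70, 0, 0, 0, 0, 1, 0, 70],
)

```text
time: 14.25
eef_pos: [0.474, 0.0069, 0.1486]
tcp_rot: [[-0.992, -0.125, 0.029], [-0.125, 0.992, -0.007], [-0.028, -0.01, -1.0]]
contact_force: [-0.9, -0.3, 0.1]
finger_gap: 0.0701
gripper_force: 0.0
```

Request:
move_arm(
  targets=[0.1, -1, 0, 0, 0, 0, 66, 0.1, -1, 0, 0, 0, 0, 66, 0.1, -1, 0, 0, 0, 0, 66, 0.1, -1, 0, 0, 0, 0, 66, 0.1, -1, 0, 0, 0, 0, 66, 0.1, -1, 0, 0, 0, 0, 66, 0.1, -1, 0, 0, 0, 0, 66, 0.1, -1, 0, 0, 0, 0, 66, 0.1, -1, 0, 0, 0, 0, 66, 0.1, -1, 0, 0, 0, 0, 66],
)

```text
time: 15.25
eef_pos: [0.4802, -0.2455, 0.1489]
tcp_rot: [[-0.992, -0.125, 0.03], [-0.125, 0.992, -0.007], [-0.029, -0.011, -1.0]]
contact_force: [0.5, -0.4, 0.6]
finger_gap: 0.066
gripper_force: 0.0
```

Request:
move_arm(
  targets=[0, 0, 0, 0, 0, 1, 66, 0, 0, 0, 0, 0, 1, 66, 0, 0, 0, 0, 0, 1, 66, 0, 0, 0, 0, 0, 1, 66, 0, 0, 0, 0, 0, 1, 66, 0, 0, 0, 0, 0, 1, 66, 0, 0, 0, 0, 0, 1, 66, 0, 0, 0, 0, 0, 1, 66, 0, 0, 0, 0, 0, 1, 66, 0, 0, 0, 0, 0, 1, 66, 0, 0, 0, 0, 0, 1, 66, 0, 0, 0, 0, 0, 1, 66],
)

```text
time: 16.45
eef_pos: [0.4801, -0.2444, 0.1491]
tcp_rot: [[-0.601, 0.798, 0.029], [0.799, 0.602, -0.007], [-0.023, 0.019, -1.0]]
contact_force: [-0.1, 0.2, 0.2]
finger_gap: 0.0661
gripper_force: 0.0
```

```bash
python3 -c "
from h import *
goto([.479,-.2424,.06],down(6))"
```

```text
t 16.45 at [ 0.4801 -0.2444  0.1491] shift [ 0.17 -0.05  3.56] turn [ 0.41 -0.07 24.2 ] j [ 63.  28. -49. 109.  26.  53.  39.] F [-0.1  0.2  0.2] gap 0.0661 grip 0.0
```

Request:
move_arm(
  targets=[0, 0, 0.1, 0, 0, 1, 66, 0, 0, 0.1, 0, 0, 1, 66, 0, 0, 0.1, 0, 0, 1, 66, 0, 0, 0.1, 0, 0, 1, 66, 0, 0, 0.1, 0, 0, 1, 66, 0, 0, 0.1, 0, 0, 1, 66, 0, 0, 0.1, 0, 0, 1, 66, 0, 0, 0.1, 0, 0, 1, 66, 0, 0, 0.1, 0, 0, 1, 66, 0, 0, 0.1, 0, 0, 1, 66, 0, 0, 0.1, 0, 0, 1, 66, 0, 0, 0.1, 0, 0, 1, 66],
)

```text
time: 17.65
eef_pos: [0.4808, -0.2444, 0.119]
tcp_rot: [[0.39, 0.92, 0.029], [0.921, -0.39, -0.007], [0.005, 0.029, -1.0]]
contact_force: [-0.3, 0.2, 0.5]
finger_gap: 0.0663
gripper_force: 0.0
```

Request:
move_arm(
  targets=[0, 0, 0.1, 0, 0, 1, 66, 0, 0, 0.1, 0, 0, 1, 66, 0, 0, 0.1, 0, 0, 1, 66, 0, 0, 0.1, 0, 0, 1, 66, 0, 0, 0.1, 0, 0, 1, 66, 0, 0, 0.1, 0, 0, 1, 66, 0, 0, 0.1, 0, 0, 1, 66, 0, 0, 0.1, 0, 0, 1, 66, 0, 0, 0.1, 0, 0, 1, 66, 0, 0, 0.1, 0, 0, 1, 66, 0, 0, 0.1, 0, 0, 1, 66, 0, 0, 0.1, 0, 0, 1, 66],
)

```text
time: 18.85
eef_pos: [0.4816, -0.2443, 0.0892]
tcp_rot: [[0.992, 0.123, 0.028], [0.123, -0.992, -0.007], [0.027, 0.01, -1.0]]
contact_force: [-0.2, 1.0, -0.5]
finger_gap: 0.0664
gripper_force: 0.0
```

```bash
python3 -c "
from h import *
goto([.479,-.2424,.002],down(6))"
```

```text
t 18.85 at [ 0.4816 -0.2443  0.0892] shift [-0.19 -0.13  3.48] turn [ 0.11 -0.31  0.21] j [ 40.  26. -19. 112.  12.  42. -70.] F [-0.2  1.  -0.5] gap 0.0664 grip 0.0
```

Request:
move_arm(
  targets=[0, 0, 0, 0.1, -0.3, 0.2, 66, -0.1, -0.1, 0.5, 0, 0, 0, 66, 0, 0, 0.6, 0, 0, 0, 66, 0, 0, 0.6, 0, 0, 0, 66, 0, 0, 0.6, 0, 0, 0, 66, 0, 0, 0.6, 0, 0, 0, 66, 0, 0, 0.4, 0, 0, 0, 66, 0, 0, 0.2, 0, 0, 0, 66, 0, 0, 0, 0, 0, 0, 66],
)

```text
time: 19.75
eef_pos: [0.4792, -0.2411, 0.0023]
tcp_rot: [[0.994, 0.109, 0.004], [0.109, -0.994, 0.004], [0.004, -0.003, -1.0]]
contact_force: [0.2, -0.0, -0.2]
finger_gap: 0.0657
gripper_force: 0.0
```

Request:
move_arm(
  targets=[0, 0, 0, 0, 0, 0, 40, 0, 0, 0, 0, 0, 0, 40, 0, 0, 0, 0, 0, 0, 40, 0, 0, 0, 0, 0, 0, 40, 0, 0, 0, 0, 0, 0, 40],
)

```text
time: 20.25
eef_pos: [0.4798, -0.2414, 0.0037]
tcp_rot: [[0.994, 0.109, 0.005], [0.109, -0.994, 0.003], [0.006, -0.002, -1.0]]
contact_force: [-2.5, 1.0, 7.8]
finger_gap: 0.0523
gripper_force: 63.4
```

```bash
python3 -c "
from h import *
goto([.479,-.2424,.002],down(6))
from plant import optics
c=optics.read_camera('scene'); cv2.imwrite('pics/s4.png',cv2.resize(c['img'][100:200,240:380],None,fx=5,fy=5))"
```

```text
t 20.25 at [ 0.4798 -0.2414  0.0037] shift [-0.04  0.04  0.07] turn [-0.02 -0.06  0.05] j [ 37.  35. -16. 113.  16.  34. -74.] F [-2.5  1.   7.8] gap 0.0523 grip 63.4
```

View pics/s4.png

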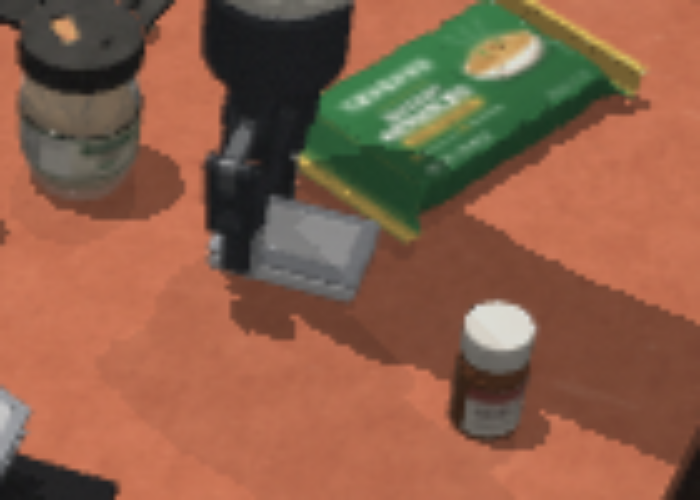

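tin_b is gripped at its far end (crop 240,230) and the packet is untouched. Lift and half turn.

Request:
move_arm(
  targets=[0, 0, -0.3, 0, 0, 0, 40, 0, 0, -0.8, 0, 0, 0, 40, -0.3, 0, -1, 0, 0, 0, 40, -0.3, 0, -1, 0, 0, 0, 40, -0.3, 0, -1, 0, 0, 0, 40, -0.3, 0, -1, 0, 0, 0, 40, -0.3, 0, -1, 0, 0, 0, 40],
)

```text
time: 21.0
eef_pos: [0.4411, -0.2457, 0.157]
tcp_rot: [[0.994, 0.109, 0.005], [0.109, -0.994, 0.003], [0.005, -0.002, -1.0]]
contact_force: [0.1, 0.5, -0.8]
finger_gap: 0.0522
gripper_force: 62.8
```

Request:
move_arm(
  targets=[0, 0, 0, 0, 0, -1, 40, 0, 0, 0, 0, 0, -1, 40, 0, 0, 0, 0, 0, -1, 40, 0, 0, 0, 0, 0, -1, 40, 0, 0, 0, 0, 0, -1, 40, 0, 0, 0, 0, 0, -1, 40, 0, 0, 0, 0, 0, -1, 40, 0, 0, 0, 0, 0, -1, 40, 0, 0, 0, 0, 0, -1, 40, 0, 0, 0, 0, 0, -1, 40, 0, 0, 0, 0, 0, -1, 40, 0, 0, 0, 0, 0, -1, 40],
)

```text
time: 22.2
eef_pos: [0.4414, -0.2458, 0.1559]
tcp_rot: [[0.399, 0.917, 0.005], [0.917, -0.399, 0.003], [0.004, 0.003, -1.0]]
contact_force: [-0.4, -0.9, -1.8]
finger_gap: 0.0525
gripper_force: 62.8
```

Request:
move_arm(
  targets=[0, 0, 0, 0, 0, -1, 40, 0, 0, 0, 0, 0, -1, 40, 0, 0, 0, 0, 0, -1, 40, 0, 0, 0, 0, 0, -1, 40, 0, 0, 0, 0, 0, -1, 40, 0, 0, 0, 0, 0, -1, 40, 0, 0, 0, 0, 0, -1, 40, 0, 0, 0, 0, 0, -1, 40, 0, 0, 0, 0, 0, -1, 40, 0, 0, 0, 0, 0, -1, 40, 0, 0, 0, 0, 0, -1, 40, 0, 0, 0, 0, 0, -1, 40],
)

```text
time: 23.4
eef_pos: [0.4414, -0.2459, 0.1559]
tcp_rot: [[-0.594, 0.804, 0.004], [0.804, 0.594, 0.003], [-0.001, 0.005, -1.0]]
contact_force: [0.2, 0.3, -1.0]
finger_gap: 0.052
gripper_force: 62.8
```

Request:
move_arm(
  targets=[0, 0, 0, 0, 0, -1, 40, 0, 0, 0, 0, 0, -1, 40, 0, 0, 0, 0, 0, -1, 40, 0, 0, 0, 0, 0, -1, 40, 0, 0, 0, 0, 0, -1, 40, 0, 0, 0, 0, 0, -1, 40, 0, 0, 0, 0, 0, -1, 40, 0, 0, 0, 0, 0, -1, 40, 0, 0, 0, 0, 0, -1, 40, 0, 0, 0, 0, 0, -1, 40, 0, 0, 0, 0, 0, -1, 40, 0, 0, 0, 0, 0, -1, 40],
)

```text
time: 24.6
eef_pos: [0.4413, -0.246, 0.1558]
tcp_rot: [[-0.994, -0.112, 0.004], [-0.112, 0.994, 0.002], [-0.004, 0.002, -1.0]]
contact_force: [-0.7, -0.2, -1.0]
finger_gap: 0.0526
gripper_force: 62.8
```

```bash
python3 -c "
from h import *
p,R=intool(-.045,-.0005,.05); goto(p,down(187.5)); print(p)"
```

```text
t 24.6 at [ 0.4413 -0.246   0.1558] shift [-2.03 10.04  1.75] turn [ 0.02  0.05 -0.21] j [ 73.  28. -59. 112.  29.  56.  97.] F [-0.7 -0.2 -1. ] gap 0.0526 grip 62.8
[0.4636414  0.00915437 0.11280127]
```

Request:
move_arm(
  targets=[-0.2, 1, 0, 0, 0, -0.2, 40, -0.2, 1, 0, 0, 0, 0, 40, -0.2, 1, 0, 0, 0, 0, 40, -0.2, 1, 0, 0, 0, 0, 40, -0.2, 1, 0, 0, 0, 0, 40, -0.2, 1, 0, 0, 0, 0, 40, -0.2, 1, 0, 0, 0, 0, 40, -0.2, 1, 0, 0, 0, 0, 40, -0.2, 1, 0, 0, 0, 0, 40, -0.2, 1, 0, 0, 0, 0, 40],
)

```text
time: 25.6
eef_pos: [0.4596, 0.0099, 0.1567]
tcp_rot: [[-0.992, -0.126, 0.005], [-0.126, 0.992, 0.002], [-0.005, 0.002, -1.0]]
contact_force: [0.6, -0.2, -1.3]
finger_gap: 0.0526
gripper_force: 62.8
```

Request:
move_arm(
  targets=[0, 0, 0, 0, -0.6, 0, 40, 0, 0, 0, 0, -0.6, 0, 40, 0, 0, 0, 0, -0.6, 0, 40, 0, 0, 0, 0, -0.6, 0, 40, 0, 0, 0, 0, -0.6, 0, 40, 0, 0, 0, 0, -0.6, 0, 40, 0, 0, 0, 0, -0.6, 0, 40, 0, 0, 0, 0, -0.6, 0, 40, 0, 0, 0, 0, -0.6, 0, 40, 0, 0, 0, 0, -0.6, 0, 40, 0, 0, 0, 0, 0, 0, 40],
)

```text
time: 26.7
eef_pos: [0.4599, 0.0078, 0.155]
tcp_rot: [[-0.86, -0.124, 0.494], [-0.108, 0.992, 0.061], [-0.498, -0.001, -0.867]]
contact_force: [0.9, -0.1, -0.8]
finger_gap: 0.0522
gripper_force: 63.0
```

```bash
python3 -c "
from h import *
p,R=intool(-.045,-.0005,.025); goto(p,R); hoodpose()"
```

```text
t 26.7 at [0.4599 0.0078 0.155 ] shift [0.7  0.04 2.54] turn [-0.05 -0.03 -0.05] j [ 67.   9. -73. 138.  36.  11.  60.] F [ 0.9 -0.1 -0.8] gap 0.0522 grip 63.0
t 26.7 tcp in hood mm [-27.3  -1.4  88.5] F hood [ 0.4 -0.2 -1.2] gap 0.0522 grip 63.0
```

Request:
move_arm(
  targets=[0, 0, 0.2, 0, 0, 0, 40, 0, 0, 0.3, 0, 0, 0, 40, 0, 0, 0.3, 0, 0, 0, 40, 0.1, 0, 0.3, 0, 0, 0, 40, 0.2, 0, 0.2, 0, 0, 0, 40, 0.2, 0, 0.2, 0, 0, 0, 40, 0.2, 0.04, 0.2, 0, 0, 0, 40, 0, 0, 0.2, 0, 0, 0, 40, 0, 0, 0.2, 0, 0, 0, 40, 0, 0, 0.2, 0, 0, 0, 40, 0, 0, 0.2, 0, 0, 0, 40, 0, 0, 0, 0, 0, 0, 40],
)

```text
time: 27.9
eef_pos: [0.4776, 0.0118, 0.0927]
tcp_rot: [[-0.86, -0.125, 0.494], [-0.108, 0.992, 0.063], [-0.499, 0.001, -0.867]]
contact_force: [-0.5, 0.1, -0.5]
finger_gap: 0.0526
gripper_force: 63.0
```

```bash
python3 -c "
from h import *
p,R=intool(-.045,-.0005,-.018); s=goto(p,R); hoodpose();print(np.round(s['joint_positions'],1))
from plant import optics
c=optics.read_camera('scene'); cv2.imwrite('pics/s5.png',cv2.resize(c['img'][140:240,170:290],None,fx=5,fy=5))"
```

```text
t 27.9 at [0.4776 0.0118 0.0927] shift [ 0.09 -0.03  1.74] turn [-0.02 -0.02 -0.07] j [ 47.  21. -56. 139.  98.  15.   1.] F [-0.5  0.1 -0.5] gap 0.0526 grip 63.0
t 27.9 tcp in hood mm [-42.8   0.3  25.5] F hood [-0.6  0.1 -0.2] gap 0.0526 grip 63.0
[ 47.2  21.4 -56.2 138.9  98.3  15.2   0.5]
```

View pics/s5.png

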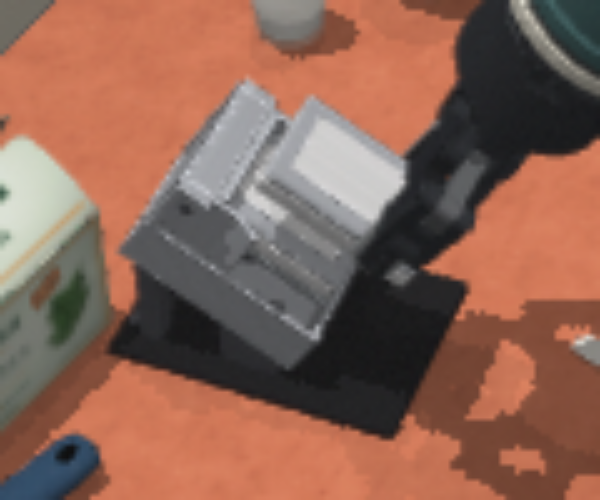

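Tin_b is over the slot (crop 340,165) with its rear clear of the lip. Press down.

Request:
move_arm(
  targets=[0.2, -0.03, 0, 0, 0, 0, 40, 0, 0, 0.3, 0, 0, 0, 40, 0, 0, 0.3, 0, 0, 0, 40, 0, 0, 0.2, 0, 0, 0, 40, 0, 0, 0.2, 0, 0, 0, 40, 0, 0, 0.2, 0, 0, 0, 40, 0, 0, 0.2, 0, 0, 0, 40, 0, 0, 0.2, 0, 0, 0, 40, 0, 0, 0.2, 0, 0, 0, 40, 0, 0, 0, 0, 0, 0, 40],
)

```text
time: 28.95
eef_pos: [0.495, 0.0132, 0.0507]
tcp_rot: [[-0.86, -0.126, 0.495], [-0.108, 0.992, 0.064], [-0.499, 0.001, -0.867]]
contact_force: [-11.5, -5.6, 17.5]
finger_gap: 0.0524
gripper_force: 66.1
```

```bash
python3 -c "
from h import *
p,R=intool(-.022,-.0005,-.0195); s=goto(p,R); hoodpose()
from plant import optics
c=optics.read_camera('scene'); cv2.imwrite('pics/s6.png',cv2.resize(c['img'][140:240,170:290],None,fx=5,fy=5))"
```

```text
t 28.95 at [0.495  0.0132 0.0507] shift [-1.07  0.01 -0.  ] turn [-0.02 -0.02 -0.06] j [ 46.  33. -57. 137. 112.  24.  -9.] F [-11.5  -5.6  17.5] gap 0.0524 grip 66.1
t 28.95 tcp in hood mm [-48.7  -0.6 -19.6] F hood [-1.8 -4.  21.3] gap 0.0524 grip 66.1
```

View pics/s6.png

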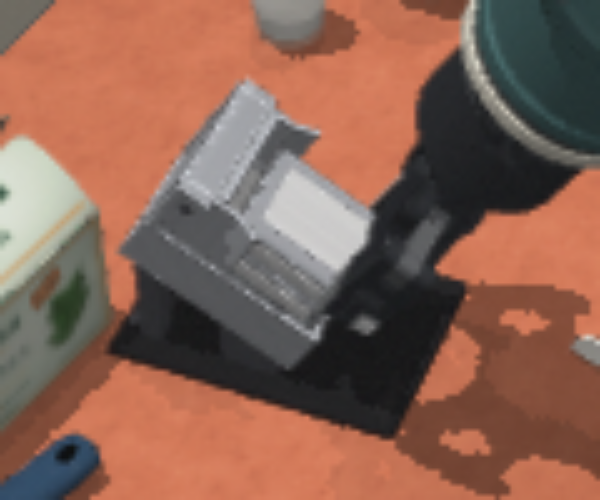

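```bash
python3 -c "
from h import *
from plant import optics
for n in('scene','top'):
    c=optics.read_camera(n); A=cloud(c).reshape(-1,3); h=(A-HO)@hoodR(HY)*1000
    hsv=cv2.cvtColor(c['img'],cv2.COLOR_BGR2HSV).reshape(-1,3)
    for x in range(-75,26,5):
        for lab,lo,hi in(('',-18,18),):
            q=h[(abs(h[:,0]-x)<2.5)&(h[:,1]>lo)&(h[:,1]<hi)&(h[:,2]>-40)&(h[:,2]<6)]
            if len(q)>3: print(n,x,np.percentile(q[:,2],[15,50,85]).round(1),len(q))
hoodpose()"
```

```text
scene -40 [-6.9 -5.3 -3.2] 15
scene -35 [-6.  -3.9 -2.5] 26
scene -30 [-6.8 -4.8 -2.7] 27
scene -25 [-5.9 -3.9 -2.3] 23
scene -20 [-5.1 -4.  -2.7] 25
scene -15 [-5.6 -3.6 -2.7] 25
scene -10 [-5.8 -3.8 -2.7] 27
scene -5 [-5.1 -3.6 -2.2] 24
scene 0 [-5.6 -4.3 -2.4] 25
scene 5 [-5.1 -3.5 -2.1] 25
scene 10 [-5.7 -3.9 -2.2] 26
scene 15 [-21.5  -6.7  -2.9] 32
scene 20 [-24.2 -21.  -20. ] 13
scene 25 [3.5 4.6 5.1] 5
top -65 [-6.6 -4.7 -2.7] 21
top -60 [-4.9 -4.1 -3. ] 21
top -55 [-5.8 -4.3 -2.8] 24
top -50 [-5.8 -4.  -2.6] 24
top -45 [-5.6 -4.  -2.7] 27
top -40 [-5.5 -4.3 -2.7] 22
top -35 [-5.6 -4.  -2.8] 20
top -30 [-5.2 -3.6 -1.4] 28
top -25 [-5.  -3.7 -2.2] 22
top -20 [-4.9 -2.8 -1.3] 25
top -15 [-4.8 -3.3 -2.1] 24
top -10 [-4.8 -3.7 -2.4] 25
top -5 [-4.2 -3.2 -1.8] 25
top 0 [-4.9 -3.4 -1.8] 26
top 5 [-5.2 -3.2 -1.4] 26
top 10 [-13.3  -3.8  -1.6] 35
top 15 [-13.2  -7.4  -3.4] 21
top 25 [3.  4.1 5.2] 18
t 29.1 tcp in hood mm [-48.5  -0.6 -19.3] F hood [-2.6 -2.8 19.9] gap 0.0525 grip 65.9
```

The tin is flat at about −5 mm with tin_a still home below it (top at about −22 mm). Ease up 1 mm and slide in.

Request:
move_arm(
  targets=[0, 0, -0.05, 0, 0, 0, 40, -0.2, 0, 0, 0, 0, 0, 40, -0.2, 0, 0, 0, 0, 0, 40, -0.2, 0, 0, 0, 0, 0, 40, -0.2, 0, 0, 0, 0, 0, 40, -0.1, 0, 0, 0, 0, 0, 40, -0.1, 0, 0, 0, 0, 0, 40, 0, 0, 0, 0, 0, 0, 40],
)

```text
time: 29.9
eef_pos: [0.5153, 0.0161, 0.0643]
tcp_rot: [[-0.86, -0.126, 0.494], [-0.108, 0.992, 0.064], [-0.498, 0.002, -0.867]]
contact_force: [-10.2, -1.2, 8.5]
finger_gap: 0.0525
gripper_force: 65.1
```

```bash
python3 -c "
from h import *
hoodpose()"
```

```text
t 29.9 tcp in hood mm [-24.1  -0.4 -18. ] F hood [-4.7  0.1 12.5] gap 0.0525 grip 65.1
```

Request:
move_arm(
  targets=[-0.06, 0, 0, 0, 0, 0, 40, -0.06, 0, 0, 0, 0, 0, 40, -0.06, 0, 0, 0, 0, 0, 40, 0, 0, 0, 0, 0, 0, 40],
)

```text
time: 30.3
eef_pos: [0.5174, 0.0164, 0.0655]
tcp_rot: [[-0.862, -0.126, 0.491], [-0.108, 0.992, 0.064], [-0.496, 0.002, -0.869]]
contact_force: [-20.0, -3.8, 5.5]
finger_gap: 0.0522
gripper_force: 65.3
```

```bash
python3 -c "
from h import *
hoodpose()"
```

```text
t 30.3 tcp in hood mm [-21.7  -0.4 -18.1] F hood [-14.8  -1.2  14.9] gap 0.0522 grip 65.3
```

Request:
move_arm(
  targets=[-0.06, 0, 0, 0, 0, 0, 40, 0, 0, 0, 0, 0, 0, 40],
)

```text
time: 30.5
eef_pos: [0.5174, 0.0165, 0.0655]
tcp_rot: [[-0.863, -0.125, 0.49], [-0.108, 0.992, 0.064], [-0.494, 0.003, -0.87]]
contact_force: [-27.3, -3.5, 4.2]
finger_gap: 0.0522
gripper_force: 65.5
```

```bash
python3 -c "
from h import *
hoodpose()"
```

```text
t 30.5 tcp in hood mm [-21.7  -0.3 -18.1] F hood [-21.7   0.1  17.4] gap 0.0522 grip 65.5
```

Firm stop, so tin_b is home. Release, retreat and check.

Request:
move_arm(
  targets=[0.08, 0, 0, 0, 0, 0, 40, 0, 0, 0, 0, 0, 0, 70, 0, 0, 0, 0, 0, 0, 70, 0, 0, 0, 0, 0, 0, 70, 0, 0, 0, 0, 0, 0, 70, 0, 0, -0.2, 0, 0, 0, 70, 0, 0, -0.4, 0, 0, 0, 70, 0, 0, -0.6, 0, 0, 0, 70, 0, 0, -0.6, 0, 0, 0, 70, 0, 0, -0.6, 0, 0, 0, 70, 0, 0, -0.6, 0, 0, 0, 70, 0, 0, 0, 0, 0, 0, 70],
)

```text
time: 31.7
eef_pos: [0.4823, 0.0108, 0.1331]
tcp_rot: [[-0.859, -0.124, 0.497], [-0.108, 0.992, 0.062], [-0.501, -0.0, -0.866]]
contact_force: [-0.3, -0.1, -0.1]
finger_gap: 0.0703
gripper_force: 0.0
```

```bash
python3 -c "
from h import *
hoodpose()
from plant import optics,monitor
c=optics.read_camera('scene'); tincheck(c); cv2.imwrite('pics/s7.png',cv2.resize(c['img'][100:240,130:310],None,fx=4,fy=4))"
```

```text
t 31.7 tcp in hood mm [-18.7  -1.3  58.2] F hood [-0.3 -0.1  0.1] gap 0.0703 grip 0.0
tin top z med 0.6 front x [-41.4 -39.8 -37.6]
```

View pics/s7.png

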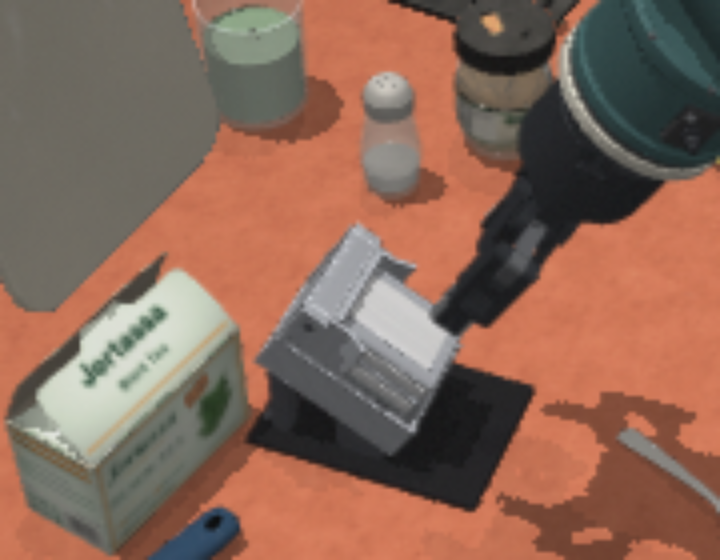

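The top tin is home and flush under the hood (crop 400,315), and the salt shaker and can opener are untouched. One quick check that the lower tin does not stick out at the front.

```bash
python3 -c "
from h import *
from plant import optics
for n in('scene','top'):
    c=optics.read_camera(n); A=cloud(c).reshape(-1,3); h=(A-HO)@hoodR(HY)*1000
    q=h[(abs(h[:,1])<22)&(h[:,2]>-34)&(h[:,2]<-14)&(h[:,0]>-80)&(h[:,0]<20)]
    print(n,len(q),q[np.argsort(q[:,0])][:6].round(0).tolist())
    s=h[(h[:,1]>22)&(h[:,1]<30)&(h[:,2]>-34)&(h[:,2]<-4)&(h[:,0]>-60)&(h[:,0]<0)]
    for a,b in((-16,-4),(-34,-20)):
        k=s[(s[:,2]>a)&(s[:,2]<b)]; print(' side',a,b,len(k),np.percentile(k[:,0],[2,5]).round(1) if len(k) else '')
"
```

```text
scene 2 [[-49.0, 9.0, -33.0], [-48.0, 0.0, -33.0]]
 side -16 -4 54 [-40.  -38.5]
 side -34 -20 64 [-39.9 -38.7]
top 0 []
 side -16 -4 1 [-7.4 -7.4]
 side -34 -20 2 [-48.  -47.7]
```

Both tins' side faces start at the same x (−40 mm), so the pile is aligned and home. Handing in.

```bash
python3 -c "
from plant import ticket
print(ticket.finish_job())"
```

```text
the job is handed in; nothing more can be done
None
```

Both tins are in the dispenser, tin_b on top of tin_a, pushed back to a firm stop at the back wall and held up against the hood by the spring; the job was handed in at about 32 s with the gripper clear and the salt shaker and can opener left alone.

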